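# Sort the radio test parts after a coach measurement run

### The job

The measurement run is over: put the radio parts away, each lying flat in its own tray and set down gently rather than dropped. Lift the spring clamp of the test jig until it stays open by itself, leave it open and take the finned attenuator out; both finned attenuators go in the long undivided tray, the two barrel adapters in the tray with a dividing wall, one in each bay, and the flat connector plug in the square tray.

Things in the scene. Friction and masses are not known exactly. Their poses are not given: they have to be found in the camera images.
- att_held_mid (a point): attenuator held in the test jig: dark finned block 44 (x) x 32 (y) x 26 mm high, 110 g, fins on top along x, a 14 mm brass stub 7 mm long on each x end; point: its centre, 13 mm above its underside. Stands on the jig's 8 mm base plate, x along the jig's x, under the clamp's press bar, loose between two 5 mm high stops at its x ends; lift it straight up once the clamp is open
- att_loose_mid (a point): attenuator lying on the table: dark finned block 44 (x) x 32 (y) x 26 mm high, 110 g, fins on top along x, a 14 mm brass stub 7 mm long on each x end; point: its centre, 13 mm above its underside
- barrel_a_mid (a point): first of two alike: bright steel coaxial barrel adapter lying along its x, 56 mm long: square centre block 24 x 24 mm, 20 mm long, and a 17 mm round threaded end 18 mm long on either side, 70 g; point: its centre, 12 mm above its underside; grip the centre block across y
- barrel_b_mid (a point): second of two alike: bright steel coaxial barrel adapter lying along its x, 56 mm long: square centre block 24 x 24 mm, 20 mm long, and a 17 mm round threaded end 18 mm long on either side, 70 g; point: its centre, 12 mm above its underside; grip the centre block across y
- plug_mid (a point): flat bare-metal connector plug, white stripes on top, 60 g: body 40 (x) x 34 (y) x 20 mm high, centred 6 mm behind (-x of) this point; cross flange 4 mm thick, 54 mm wide in y, 16 mm ahead (+x); dark socket to 26 mm ahead. Point: half height, 10 mm above its underside. Grip the body across y about 8 mm behind the point, clear of the flange
- tray_divided_mid (a point): white shallow tray 100 (x) x 190 mm (y) outside, parted by one wall 4 mm thick, as high as the rim, into two bays, each 92 x 89 mm inside, centres 46.5 mm to +y and -y of this point; fixed; floor 4 mm thick, rim 12 mm above the table, walls 4 mm; point: middle of the inner floor, 4 mm above the table
- tray_long_mid (a point): white shallow tray 100 (x) x 190 mm (y) outside, undivided, 92 x 182 mm inside: room for two attenuators, say 45 mm to +y and -y of this point; fixed; floor 4 mm thick, rim 12 mm above the table, walls 4 mm; point: middle of the inner floor, 4 mm above the table
- tray_square_mid (a point): white shallow square tray 110 x 110 mm outside, undivided, 102 x 102 mm inside; fixed; floor 4 mm thick, rim 12 mm above the table, walls 4 mm; point: middle of the inner floor, 4 mm above the table
- bail (a joint): angle of the jig's sprung wire clamp (rad): about 0 shut on the attenuator, grows as it is lifted up and back, stop at 1.9; its spring pulls it shut below 0.95 and above that carries it open to the stop, where it stays; lifting takes about 3 N at the grip bar
- bail_grip (a point): middle of the clamp's black grip bar, 10 mm thick, along this frame's y, 70 mm free between the side wires. Shut: 55 mm above the table at the jig's robot side; x points to the jig's back; hinge axis (along y) 130 mm ahead in x and 17 mm lower; held attenuator 75 mm ahead. The bar may roll between fingers that follow its arc up and back. Hinge posts 46 mm high, 50 mm to either side
Things that resemble listed ones, but are neither listed nor needed, are in the scene too. What is shaped like the part that bears barrel_a_mid but purple is not meant.

How it is judged:
By the outcome, as a careful person would: the job done as asked, in the order asked, and still so for the second after the job is handed in, with the robot touching nothing.
It also fails if it takes over 144 s, if anything falls off the work surface, if the arm or the gripper's body presses on something with over 40 N, if the wrist force passes 120 N, or if a joint passes its speed limit or range.

### The arm

A 7-joint arm with a two-finger parallel gripper is mounted at the origin on the work surface. World frame = base frame: x ahead of the robot, y to its left, z up, the work surface at z = 0. Lengths are in m, angles in rad, forces in N, time in s.
With the tool pointing down it reaches from about 0.4 to 0.85 m from the base axis. Payload 10.4 kg.
Tool frame: the origin (TCP) lies midway between the tips of the shut fingers; the grasp point (between the pads) lies 19 mm behind it; z points along the fingers, y is the line along which they close (so a half turn about z gives the same grasp; the last joint's range is limited). The gripper opens to 87 mm and grips with 3 to 60 N. Pads are 19 mm wide; open, the fingers measure 117 mm over their backs; the gripper's body (75 mm by 190 mm) begins 51 mm behind the grasp point.
Start: joints at [1.173, 0.332, -0.065, 1.46, 0.022, 1.35, -0.088], TCP at [0.229, -0.582, 0.223] pointing down, gripper open.
Joint ranges: [-2.6, 2.6], [-0.5, 2.12], [-1.47, 1.34], [0.16, 2.42], [-1.27, 4.41], [0.06, 2.06], [-2.6, 2.6]. Speed limits (rad/s): [2.22, 2.22, 2.79, 2.79, 3.14, 3.14, 3.14].

### API

Orientations are given as a unit quaternion [x, y, z, w].
In Python, from bench import r gives the robot as it stands.
- The arm moves only by the tool arm_command, never from a script. Its arguments are lists of equal length, an entry for each row: "xyz": the shift along the world's x, y, z in m, a list of three; "rot": the turn, a rotation vector about the world's x, y, z in rad, a list of three. In form: {"xyz": [[tx, ty, tz], ...], "rot": [[ax, ay, az], ...]}. A call has 1 to 20 rows; each row is the pose to reach, as a shift and turn from the pose commanded when the call began; what a row does not reach only later rows make up. A row lasts 1/12 s, in which the tool goes at most 41.7 mm and 7.16 degrees, less where a joint would pass 70% of its speed; a pose out of reach is approached as far as the arm can. A call with a gripper value outside its range is refused whole. "grip" is the opening, from 0 (shut) to 1 (fully open), set as the call begins (left out, the last holds). The fingers move at their own pace and stop on an object; "squeeze" is the grip in N (left out, the last holds). Time passes only in rows, so rows that repeat a pose let the fingers close. It gives the time, the measured TCP pose, the force, the opening and the grip force at its end, in the units of the state.
- r.read_state(): the state, without advancing time (a new reading comes with each control period).
- r.camera(name): name is "scene" or "top"; returns the picture (480x640x3 uint8, red, green, blue); there is no depth.
- r.camera_model(name): a dict with "fx", "fy", "cx", "cy" (pixels), "T" (4x4, takes a point from camera to world coordinates). Camera axes: x right, y up, looking along -z (the intrinsics and any distortion apply to the point x, -y, -z); pixel columns grow to the right and rows downward; lengths in m; the calibration is good to about 2 mm. A picture is of the moment at which its call begins. camera_model takes no time and is no camera call.
- r.close_job(): hands the job in; it is judged then, once.
Trained networks look in the newest picture that a camera, given by its name, has taken for a name from the list of things; names that differ only in an ending like _2 or _b are one class to them, and where a whole thing is asked for, a point or a joint stands for the part that bears it (a point fixed in the world has none). Each returns a list of dicts, best first, with "conf" (0 to 1); they miss things now and then, are a little off and sometimes report something else, mostly with a low value. They report only what shows in the picture. A call takes as long as a camera call. They do not tell look-alikes from the thing itself.
- r.look_for(label, camera): "at" ([x, y, z] in m, in the coordinates of the camera as it stood for that picture, good to about 4 mm: the middle of the surface that is visible of it).
- r.spot_point(label, camera): "at" ([x, y, z] in m, in the coordinates of the camera as it stood for that picture, good to about 4 mm: a listed point, or the origin of a listed thing).
The state is a dict: "time": time; "joint_positions": joint angles; "joint_vel": joint speeds; "joint_torque": joint torques, N m; "ee_pos": TCP position; "eef_rot": TCP orientation; "ft_force": force on the tool from outside, world axes, zero at the start; "torque": the same for the moment, N m; "width": finger opening in m; "grip_force": force on a finger pad.
Only numpy, scipy, OpenCV 4.12 (cv2) and the standard library are available. Lean on these libraries where they do the work, as an engineer would, in place of code of your own. Each camera call takes 0.05 s, during which the arm holds its last target. There are 200 camera calls.

## Working session

There is one attempt and no reset: what is moved stays moved. The work goes in short steps, Python scripts to look and compute and a tool call to move; the robot and the scene stay as the last step left them, time stands still between calls to the robot, and variables do not carry over. Pictures are saved under pics/ and viewed, at most 14 in all, crops included, and the job is handed in when it is done.

Besides the shell and the picture viewer there is one more tool, called after "Call:" in YAML: its name, and indented under it one key for each argument. arm_command: Moves the arm, as the interface text tells. Its arguments: {"type":"object","properties":{"xyz":{"type":"array"},"rot":{"type":"array"},"grip":{"type":"number"},"squeeze":{"type":"number"}},"required":["xyz","rot"]}

```bash
mkdir -p pics
cat > h.py <<'E'
import numpy as np, cv2
from bench import r
def world(cam,p):
    T=np.array(r.camera_model(cam)["T"]); return (T@np.r_[p,1])[:3]
def proj(cam,P):
    m=r.camera_model(cam); T=np.linalg.inv(np.array(m["T"])); p=T@np.r_[P,1]
    return m["fx"]*p[0]/-p[2]+m["cx"], m["fy"]*-p[1]/-p[2]+m["cy"]
def ray(cam,u,v,z):
    m=r.camera_model(cam); T=np.array(m["T"])
    d=T[:3,:3]@np.array([(u-m["cx"])/m["fx"],-(v-m["cy"])/m["fy"],-1]); o=T[:3,3]
    return o+d*(z-o[2])/d[2]
def save(cam,name):
    im=r.camera(cam); cv2.imwrite("pics/"+name,im[:,:,::-1]); return im
E
python3 - <<'E'
from h import *
np.set_printoptions(precision=3,suppress=True)
for c in ("top","scene"):
    save(c,c+"0.png"); m=r.camera_model(c); print(c,m)
    for l in "att_held_mid barrel_a_mid plug_mid tray_divided_mid tray_long_mid tray_square_mid bail_grip".split():
        for d in r.spot_point(l,c):
            w=world(c,d["at"]); print(l,round(d["conf"],2),w,np.round(proj(c,w)))
print(r.read_state())
E
```

```text
top {'fx': 598.3516913678212, 'fy': 598.3516913678212, 'cx': 316.23428121920915, 'cy': 237.83400336517445, 'T': array([[ 0.016,  0.983, -0.182,  0.332],
       [-1.   ,  0.015, -0.003,  0.012],
       [-0.001,  0.182,  0.983,  1.247],
       [ 0.   ,  0.   ,  0.   ,  1.   ]])}
att_held_mid 0.67 [0.645 0.126 0.021] [265. 197.]
barrel_a_mid 0.79 [ 0.642 -0.277  0.012] [455. 203.]
barrel_a_mid 0.67 [ 0.475 -0.21   0.011] [425. 280.]
barrel_a_mid 0.67 [ 0.536 -0.141  0.013] [391. 250.]
barrel_a_mid 0.54 [ 0.389 -0.162  0.012] [402. 322.]
barrel_a_mid 0.34 [0.464 0.051 0.012] [299. 284.]
plug_mid 0.93 [ 0.486 -0.05   0.012] [348. 274.]
plug_mid 0.34 [ 0.468 -0.207  0.012] [423. 283.]
tray_divided_mid 0.67 [0.52  0.39  0.003] [138. 255.]
tray_long_mid 0.64 [ 0.646 -0.127  0.008] [384. 200.]
tray_long_mid 0.57 [ 0.518 -0.395  0.007] [513. 261.]
tray_square_mid 0.79 [ 0.648 -0.129  0.003] [385. 200.]
bail_grip 0.73 [0.571 0.131 0.051] [260. 229.]
scene {'fx': 495.4972875239341, 'fy': 495.4972875239341, 'cx': 324.980573110435, 'cy': 237.9110612566867, 'T': array([[ 0.036, -0.756,  0.654,  1.3
[... 554 characters left out ...]
ay_long_mid 0.65 [ 0.517 -0.395  0.001] [171. 249.]
tray_long_mid 0.16 [ 0.645 -0.13   0.004] [270. 285.]
tray_square_mid 0.93 [ 0.647 -0.128  0.005] [270. 285.]
bail_grip 0.71 [0.569 0.129 0.057] [372. 244.]
{'time': 0.8, 'joint_positions': array([ 1.173,  0.332, -0.065,  1.46 ,  0.022,  1.35 , -0.089]), 'joint_vel': array([-0.001, -0.   , -0.   ,  0.001, -0.   , -0.   ,  0.   ]), 'joint_torque': array([  0.001, -62.299,   0.025, -39.011,  -0.061,   0.031,   0.   ]), 'ee_pos': array([ 0.229, -0.582,  0.223]), 'eef_rot': array([0.982, 0.186, 0.   , 0.   ]), 'ft_force': array([ 0.316, -0.277, -0.131]), 'torque': array([-0.021,  0.023, -0.027]), 'grip_force': 0.0, 'width': 0.08719352940178236}
```

View pics/top0.png

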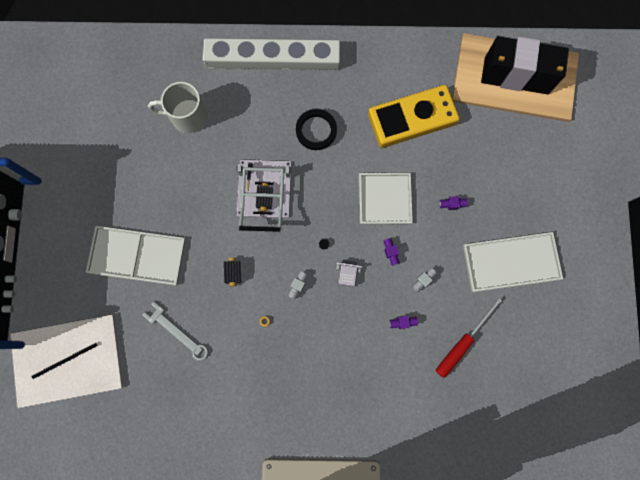

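View pics/scene0.png

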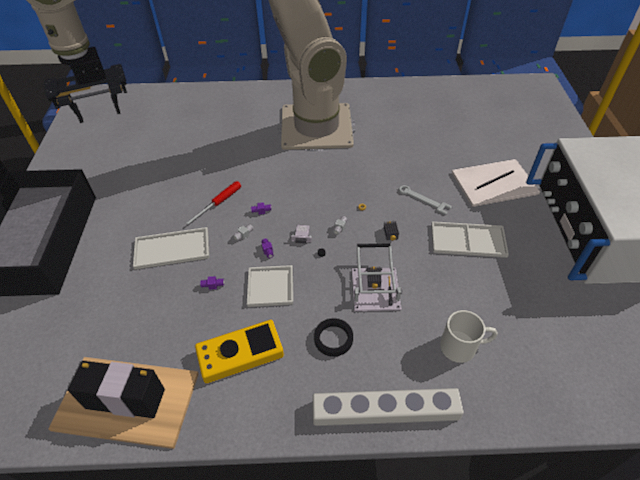

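The top picture shows five barrel shapes. Three are purple, at (455,203), (391,250) and (404,322), and are not meant. The two bright steel ones at (298,285) and (425,280) fit the description. The loose attenuator is at (232,271), the plug at (348,273) and the jig at (264,195). Next is one enlarged crop to confirm these and read the orientations.

Run:
```python
from h import *
np.set_printoptions(precision=3,suppress=True)
im=cv2.imread("pics/top0.png")
c=cv2.resize(im[150:310,215:455],None,fx=3.33,fy=3.33,interpolation=cv2.INTER_CUBIC); cv2.imwrite("pics/crop.png",c)
hsv=cv2.cvtColor(im,cv2.COLOR_BGR2HSV)
for n,(x0,x1,y0,y1,z,lo) in dict(ba=(284,314,268,302,.018,1),bb=(410,440,264,294,.018,1),plug=(332,366,257,290,.02,1),loose=(218,246,254,290,.02,0),sq=(350,420,165,230,.012,1),long=(455,570,225,297,.012,1),div=(80,195,220,290,.012,1)).items():
    s=im[y0:y1,x0:x1].astype(int); bg=np.median(s.reshape(-1,3),0) if n not in("sq","long","div") else np.array([110]*3)
    g=s.mean(2); 
    if n=="loose": k=(g<60)|(s[:,:,2]-s[:,:,0]>50)
    else: k=g>bg.mean()+40
    k=k.astype(np.uint8)
    N,L,st,_=cv2.connectedComponentsWithStats(k); i=1+np.argmax(st[1:,4]); ys,xs=np.where(L==i)
    P=np.array([ray("top",x+x0,y+y0,z)[:2] for x,y in zip(xs,ys)],np.float32)
    R=cv2.minAreaRect(P*1000); q=P-P.mean(0); w,V=np.linalg.eigh(q.T@q); a=np.degrees(np.arctan2(V[1,1],V[0,1]))
    print(n,"mean",P.mean(0),"rect",np.round(R[0]),np.round(R[1]),round(R[2],1),"pca",round(a,1), st[i,4])
```

```text
ba mean [0.457 0.057] rect [453.  59.] [20. 36.] 64.6 pca 147.9 116
bb mean [ 0.477 -0.208] rect [ 477. -208.] [20. 16.] 44.8 pca 46.6 76
plug mean [ 0.483 -0.049] rect [484. -53.] [39. 42.] 81.3 pca 166.2 293
loose mean [0.486 0.188] rect [486. 188.] [57. 35.] 5.4 pca -174.1 411Traceback (most recent call last):
  File "<stdin>", line 13, in <module>
  File "h.py", line 9, in ray
    m=r.camera_model(cam); T=np.array(m["T"])
ValueError: time passes only in moves, steps and waits
```

View pics/crop.png

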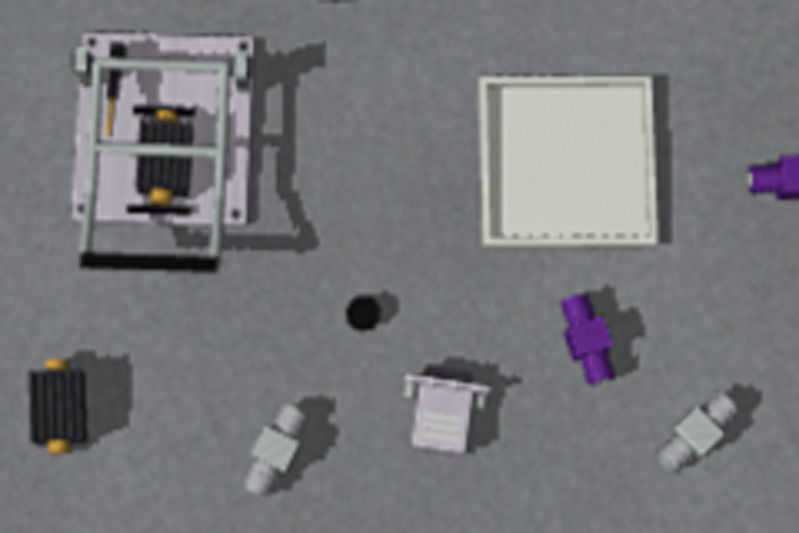

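The crop confirms both grey steel barrels, at crop pixels (275,449) and (699,432); the purple one is at (588,338). The plug's flange faces up in the image (+x). The jig is nearly aligned with world x, with the grip bar at (81–217, 263). Next I turn these pixels into poses.

```bash
sed -i 's/^def world/_m={}\ndef M(c):\n    if c not in _m: _m[c]=r.camera_model(c)\n    return _m[c]\ndef world/; s/=r.camera_model(cam)/=M(cam)/; s/r.camera_model(cam)\["T"\]/M(cam)["T"]/' h.py
python3 - <<'E'
from h import *
np.set_printoptions(precision=3,suppress=True)
C=lambda x,y,z:ray("top",215+x/3.33,150+y/3.33,z)[:2]
T=lambda x,y,z:ray("top",x,y,z)[:2]
def pair(n,a,b):
    d=b-a; print(n,"mid",(a+b)/2,"len",np.hypot(*d).round(3),"ang",np.degrees(np.arctan2(d[1],d[0])).round(1))
pair("ba",C(258,485,.014),C(291,413,.014)); print(C(275,449,.024))
pair("bb",C(671,461,.014),C(726,404,.014)); print(C(699,432,.024))
pair("plugflange",C(407,382,.02),C(489,387,.02)); pair("plugrear",C(413,445,.02),C(465,450,.02))
pair("loose",C(59,447,.013),C(55,363,.013)); print("top",C(58,407,.026))
pair("bar",C(81,260,.055),C(217,263,.055))
pair("held",C(161,195,.021),C(166,115,.021))
for n,q in dict(sq=[C(480,78,.012),C(652,78,.012),C(656,243,.012),C(483,243,.012)],long=[T(464,245,.012),T(557,233,.012),T(563,279,.012),T(471,290,.012)],div=[T(96,227,.012),T(187,236,.012),T(182,283,.012),T(88,272,.012)]).items():
    print(n,np.mean(q,0)); pair(" top",q[1],q[0]); pair(" bot",q[2],q[3])
E
```

```text
ba mid [0.461 0.053] len 0.049 ang -23.4
[0.46  0.053]
bb mid [ 0.475 -0.21 ] len 0.05 ang -43.9
[ 0.475 -0.208]
plugflange mid [ 0.502 -0.054] len 0.051 ang -92.6
plugrear mid [ 0.463 -0.048] len 0.032 ang -94.6
loose mid [0.487 0.189] len 0.053 ang 5.1
top [0.484 0.187]
bar mid [0.57  0.131] len 0.083 ang -90.4
held mid [0.646 0.127] len 0.052 ang -1.7
sq [ 0.649 -0.13 ]
 top mid [ 0.703 -0.129] len 0.111 ang 90.9
 bot mid [ 0.595 -0.131] len 0.11 ang 90.9
long [ 0.517 -0.396]
 top mid [ 0.565 -0.392] len 0.198 ang 98.3
 bot mid [ 0.469 -0.401] len 0.193 ang 97.7
div [0.52  0.387]
 top mid [0.569 0.384] len 0.193 ang 85.2
 bot mid [0.471 0.391] len 0.198 ang 84.2
```

Poses worked out:

| Thing | Position (x, y) | Yaw or axis |
|---|---|---|
| Barrel A | (.461, .053) | −23° |
| Barrel B | (.475, −.209) | −44° |
| Plug grip | (.478, −.051) | −5° |
| Loose attenuator | (.487, .188) | 5° |
| Clamp bar | (.57, .131) | −1.5° |
| Square tray | (.649, −.13) | 1° |
| Long tray | (.517, −.396) | 8° |
| Divided tray | (.52, .388) | −5° |

I go to above the clamp bar first.

Call:
arm_command:
  xyz:
    - [0.341,0.713,-0.02]
    - [0.341,0.713,-0.02]
    - [0.341,0.713,-0.02]
    - [0.341,0.713,-0.02]
    - [0.341,0.713,-0.02]
    - [0.341,0.713,-0.02]
    - [0.341,0.713,-0.02]
    - [0.341,0.713,-0.02]
    - [0.341,0.713,-0.02]
    - [0.341,0.713,-0.02]
    - [0.341,0.713,-0.02]
    - [0.341,0.713,-0.02]
    - [0.341,0.713,-0.02]
    - [0.341,0.713,-0.02]
    - [0.341,0.713,-0.02]
    - [0.341,0.713,-0.02]
    - [0.341,0.713,-0.02]
    - [0.341,0.713,-0.02]
    - [0.341,0.713,-0.02]
    - [0.341,0.713,-0.02]
  rot:
    - [0,0,1.17]
    - [0,0,1.17]
    - [0,0,1.17]
    - [0,0,1.17]
    - [0,0,1.17]
    - [0,0,1.17]
    - [0,0,1.17]
    - [0,0,1.17]
    - [0,0,1.17]
    - [0,0,1.17]
    - [0,0,1.17]
    - [0,0,1.17]
    - [0,0,1.17]
    - [0,0,1.17]
    - [0,0,1.17]
    - [0,0,1.17]
    - [0,0,1.17]
    - [0,0,1.17]
    - [0,0,1.17]
    - [0,0,1.17]
  grip: 0.45

```text
time: 2.47
ee_pos: [0.5701, 0.1403, 0.2019]
eef_rot: [0.713, 0.701, 0.002, -0.002]
ft_force: [-1.0, 1.7, -0.2]
width: 0.0389
grip_force: 0.0
```

Call:
arm_command:
  xyz:
    - [0,0,0]
    - [0,0,-0.03]
    - [0,0,-0.06]
    - [0,0,-0.09]
    - [0,0,-0.11]
    - [0,0,-0.13]
    - [0,0,-0.145]
    - [0,0,-0.157]
    - [0,0,-0.165]
    - [0,0,-0.165]
    - [0,0,-0.165]
  rot:
    - [0,0,0]
    - [0,0,0]
    - [0,0,0]
    - [0,0,0]
    - [0,0,0]
    - [0,0,0]
    - [0,0,0]
    - [0,0,0]
    - [0,0,0]
    - [0,0,0]
    - [0,0,0]

```text
time: 3.38
ee_pos: [0.5701, 0.131, 0.038]
eef_rot: [0.716, 0.698, 0.0, 0.0]
ft_force: [-0.8, -0.4, 0.4]
width: 0.0392
grip_force: 0.0
```

Call:
arm_command:
  xyz:
    - [0,0,0]
    - [0,0,0]
    - [0,0,0]
    - [0,0,0]
    - [0,0,0]
    - [0,0,0]
    - [0,0,0]
    - [0,0,0]
  rot:
    - [0,0,0]
    - [0,0,0]
    - [0,0,0]
    - [0,0,0]
    - [0,0,0]
    - [0,0,0]
    - [0,0,0]
    - [0,0,0]
  grip: 0
  squeeze: 15

```text
time: 4.05
ee_pos: [0.5696, 0.1314, 0.0376]
eef_rot: [0.716, 0.698, -0.0, -0.0]
ft_force: [-1.9, -1.3, 2.5]
width: 0.0095
grip_force: 15.0
```

Call:
arm_command:
  xyz:
    - [0.0034,0,0.0169]
    - [0.0093,0,0.0342]
    - [0.0176,0,0.0505]
    - [0.0281,0,0.0655]
    - [0.0406,-0.001,0.0789]
    - [0.0548,-0.001,0.0904]
    - [0.0705,-0.001,0.0998]
    - [0.0873,-0.002,0.107]
    - [0.105,-0.002,0.1117]
    - [0.1231,-0.002,0.1139]
    - [0.1414,-0.003,0.1136]
    - [0.1595,-0.003,0.1107]
    - [0.175,-0.003,0.106]
    - [0.175,-0.003,0.106]
    - [0.175,-0.003,0.106]
  rot:
    - [0,0,0]
    - [0,0,0]
    - [0,0,0]
    - [0,0,0]
    - [0,0,0]
    - [0,0,0]
    - [0,0,0]
    - [0,0,0]
    - [0,0,0]
    - [0,0,0]
    - [0,0,0]
    - [0,0,0]
    - [0,0,0]
    - [0,0,0]
    - [0,0,0]

```text
time: 5.3
ee_pos: [0.7463, 0.128, 0.1432]
eef_rot: [0.717, 0.698, 0.001, 0.001]
ft_force: [3.6, -1.2, 1.4]
width: 0.0095
grip_force: 15.0
```

Still gripped, with low forces. I open the fingers, then rise, and check the clamp in a picture.

Call:
arm_command:
  xyz:
    - [0,0,0]
    - [0,0,0]
    - [0,0,0]
    - [0,0,0]
    - [0,0,0.01]
    - [0,0,0.025]
    - [0,0,0.045]
    - [0,0,0.07]
    - [0,0,0.07]
    - [-0.1,-0.002,0.07]
    - [-0.1,-0.002,0.07]
    - [-0.1,-0.002,0.07]
    - [-0.1,-0.002,0.07]
  rot:
    - [0,0,0]
    - [0,0,0]
    - [0,0,0]
    - [0,0,0]
    - [0,0,0]
    - [0,0,0]
    - [0,0,0]
    - [0,0,0]
    - [0,0,0]
    - [0,0,0]
    - [0,0,0]
    - [0,0,0]
    - [0,0,0]
  grip: 0.5

```text
time: 6.38
ee_pos: [0.6414, 0.1273, 0.2151]
eef_rot: [0.715, 0.699, -0.0, 0.0]
ft_force: [-0.3, -0.2, 0.9]
width: 0.0434
grip_force: 0.0
```

Run:
```python
from h import *
im=save("scene","s1.png"); c=cv2.resize(im[200:330,300:460],None,fx=4.5,fy=4.5,interpolation=cv2.INTER_CUBIC); cv2.imwrite("pics/s1c.png",c[:,:,::-1])
for d in r.spot_point("att_held_mid","scene"): print(d["conf"],world("scene",d["at"]))
print(r.read_state()["ee_pos"])
```

```text
0.73 [0.6406585  0.12926585 0.02189772]
[0.64476579 0.12620762 0.21498589]
```

View pics/s1c.png

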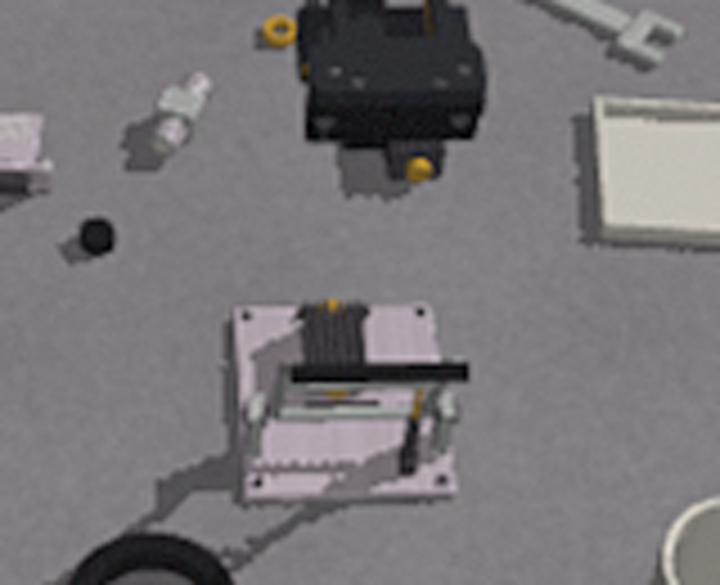

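The clamp is open and stays back, with the grip bar at crop (380,372). The attenuator, crop (333,335), is free. I turn the gripper, descend and grip it across y.

Call:
arm_command:
  xyz:
    - [0,0.002,0]
    - [0,0.002,0]
    - [0,0.002,0]
    - [0,0.002,0]
    - [0,0.002,0]
    - [0,0.002,0]
    - [0,0.002,0]
    - [0,0.002,0]
    - [0,0.002,0]
    - [0,0.002,0]
    - [0,0.002,0]
    - [0,0.002,0]
    - [0,0.002,0]
    - [0,0.002,0]
    - [0,0.002,-0.03]
    - [0,0.002,-0.06]
    - [0,0.002,-0.09]
    - [0,0.002,-0.12]
    - [0,0.002,-0.14]
    - [0,0.002,-0.14]
  rot:
    - [0,0,-1.57]
    - [0,0,-1.57]
    - [0,0,-1.57]
    - [0,0,-1.57]
    - [0,0,-1.57]
    - [0,0,-1.57]
    - [0,0,-1.57]
    - [0,0,-1.57]
    - [0,0,-1.57]
    - [0,0,-1.57]
    - [0,0,-1.57]
    - [0,0,-1.57]
    - [0,0,-1.57]
    - [0,0,-1.57]
    - [0,0,-1.57]
    - [0,0,-1.57]
    - [0,0,-1.57]
    - [0,0,-1.57]
    - [0,0,-1.57]
    - [0,0,-1.57]
  grip: 0.6

```text
time: 8.15
ee_pos: [0.6426, 0.1276, 0.0685]
eef_rot: [1.0, -0.011, -0.004, 0.001]
ft_force: [-1.3, 0.0, -1.1]
width: 0.0521
grip_force: 0.0
```

Call:
arm_command:
  xyz:
    - [0,0,-0.015]
    - [0,0,-0.03]
    - [0,0,-0.045]
    - [0,0,-0.055]
    - [0,0,-0.062]
    - [0,0,-0.062]
    - [0,0,-0.062]
  rot:
    - [0,0,0]
    - [0,0,0]
    - [0,0,0]
    - [0,0,0]
    - [0,0,0]
    - [0,0,0]
    - [0,0,0]

```text
time: 8.73
ee_pos: [0.645, 0.1284, 0.0118]
eef_rot: [1.0, -0.012, 0.0, -0.0]
ft_force: [0.7, 1.2, 0.2]
width: 0.0522
grip_force: 0.0
```

Call:
arm_command:
  xyz:
    - [0,0,0]
    - [0,0,0]
    - [0,0,0]
    - [0,0,0]
    - [0,0,0]
    - [0,0,0]
  rot:
    - [0,0,0]
    - [0,0,0]
    - [0,0,0]
    - [0,0,0]
    - [0,0,0]
    - [0,0,0]
  grip: 0
  squeeze: 15

```text
time: 9.23
ee_pos: [0.6451, 0.1283, 0.0121]
eef_rot: [1.0, -0.013, 0.0, 0.0]
ft_force: [-0.5, -0.8, 3.7]
width: 0.0318
grip_force: 15.0
```

Call:
arm_command:
  xyz:
    - [0,0,0.01]
    - [0,0,0.025]
    - [0,0,0.045]
    - [0,0,0.07]
    - [0,0,0.1]
    - [0,0,0.12]
    - [-0.122,-0.569,0.12]
    - [-0.122,-0.569,0.12]
    - [-0.122,-0.569,0.12]
    - [-0.122,-0.569,0.12]
    - [-0.122,-0.569,0.12]
    - [-0.122,-0.569,0.12]
    - [-0.122,-0.569,0.12]
    - [-0.122,-0.569,0.12]
    - [-0.122,-0.569,0.12]
    - [-0.122,-0.569,0.12]
    - [-0.122,-0.569,0.12]
    - [-0.122,-0.569,0.12]
    - [-0.122,-0.569,0.12]
    - [-0.122,-0.569,0.12]
  rot:
    - [0,0,0]
    - [0,0,0]
    - [0,0,0]
    - [0,0,0]
    - [0,0,0]
    - [0,0,0]
    - [0,0,0.166]
    - [0,0,0.166]
    - [0,0,0.166]
    - [0,0,0.166]
    - [0,0,0.166]
    - [0,0,0.166]
    - [0,0,0.166]
    - [0,0,0.166]
    - [0,0,0.166]
    - [0,0,0.166]
    - [0,0,0.166]
    - [0,0,0.166]
    - [0,0,0.166]
    - [0,0,0.166]

```text
time: 10.9
ee_pos: [0.5222, -0.4428, 0.1334]
eef_rot: [0.998, 0.07, 0.001, 0.001]
ft_force: [1.0, -0.1, -1.2]
width: 0.0318
grip_force: 15.0
```

Call:
arm_command:
  xyz:
    - [0,0,-0.02]
    - [0,0,-0.045]
    - [0,0,-0.07]
    - [0,0,-0.09]
    - [0,0,-0.105]
    - [0,0,-0.113]
    - [0,0,-0.117]
    - [0,0,-0.12]
    - [0,0,-0.122]
    - [0,0,-0.123]
    - [0,0,-0.124]
    - [0,0,-0.124]
    - [0,0,-0.124]
  rot:
    - [0,0,0]
    - [0,0,0]
    - [0,0,0]
    - [0,0,0]
    - [0,0,0]
    - [0,0,0]
    - [0,0,0]
    - [0,0,0]
    - [0,0,0]
    - [0,0,0]
    - [0,0,0]
    - [0,0,0]
    - [0,0,0]

```text
time: 11.98
ee_pos: [0.5231, -0.4408, 0.0081]
eef_rot: [0.998, 0.07, 0.0, 0.0]
ft_force: [-0.4, 0.2, 0.7]
width: 0.0316
grip_force: 15.0
```

Call:
arm_command:
  xyz:
    - [0,0,-0.0005]
    - [0,0,-0.001]
    - [0,0,-0.001]
  rot:
    - [0,0,0]
    - [0,0,0]
    - [0,0,0]

```text
time: 12.23
ee_pos: [0.5231, -0.4408, 0.0081]
eef_rot: [0.998, 0.07, 0.0, 0.0]
ft_force: [-3.6, 2.8, 9.3]
width: 0.0319
grip_force: 15.0
```

Call:
arm_command:
  xyz:
    - [0,0,0]
    - [0,0,0]
    - [0,0,0]
    - [0,0,0.02]
    - [0,0,0.05]
    - [0,0,0.085]
    - [0,0,0.12]
    - [-0.036,0.629,0.12]
    - [-0.036,0.629,0.12]
    - [-0.036,0.629,0.12]
    - [-0.036,0.629,0.12]
    - [-0.036,0.629,0.12]
    - [-0.036,0.629,0.12]
    - [-0.036,0.629,0.12]
    - [-0.036,0.629,0.12]
    - [-0.036,0.629,0.12]
    - [-0.036,0.629,0.12]
    - [-0.036,0.629,0.12]
    - [-0.036,0.629,0.12]
    - [-0.036,0.629,0.12]
  rot:
    - [0,0,0]
    - [0,0,0]
    - [0,0,0]
    - [0,0,0]
    - [0,0,0]
    - [0,0,0]
    - [0,0,0]
    - [0,0,-0.05]
    - [0,0,-0.05]
    - [0,0,-0.05]
    - [0,0,-0.05]
    - [0,0,-0.05]
    - [0,0,-0.05]
    - [0,0,-0.05]
    - [0,0,-0.05]
    - [0,0,-0.05]
    - [0,0,-0.05]
    - [0,0,-0.05]
    - [0,0,-0.05]
    - [0,0,-0.05]
  grip: 0.6

```text
time: 13.9
ee_pos: [0.4915, 0.102, 0.1269]
eef_rot: [0.999, 0.045, 0.0, 0.0]
ft_force: [1.2, -0.7, 0.8]
width: 0.0522
grip_force: 0.0
```

Call:
arm_command:
  xyz:
    - [0,0,0]
    - [0,0,0]
    - [0,0,0]
    - [0,0,0]
    - [0,0,0]
    - [0,0,0]
  rot:
    - [0,0,0]
    - [0,0,0]
    - [0,0,0]
    - [0,0,0]
    - [0,0,0]
    - [0,0,0]

```text
time: 14.4
ee_pos: [0.4921, 0.099, 0.1265]
eef_rot: [0.999, 0.044, -0.0, 0.0]
ft_force: [0.9, -0.0, 0.2]
width: 0.052
grip_force: 0.0
```

Call:
arm_command:
  xyz:
    - [-0.002,0.04,0]
    - [-0.005,0.08,0]
    - [-0.005,0.089,-0.01]
    - [-0.005,0.089,-0.03]
    - [-0.005,0.089,-0.06]
    - [-0.005,0.089,-0.08]
    - [-0.005,0.089,-0.095]
    - [-0.005,0.089,-0.107]
    - [-0.005,0.089,-0.115]
    - [-0.005,0.089,-0.12]
    - [-0.005,0.089,-0.121]
    - [-0.005,0.089,-0.121]
  rot:
    - [0,0,0]
    - [0,0,0]
    - [0,0,0]
    - [0,0,0]
    - [0,0,0]
    - [0,0,0]
    - [0,0,0]
    - [0,0,0]
    - [0,0,0]
    - [0,0,0]
    - [0,0,0]
    - [0,0,0]

```text
time: 15.4
ee_pos: [0.4872, 0.1892, 0.0059]
eef_rot: [0.999, 0.045, 0.0, -0.0]
ft_force: [0.2, 0.3, 0.5]
width: 0.0521
grip_force: 0.0
```

Call:
arm_command:
  xyz:
    - [0,0,0]
    - [0,0,0]
    - [0,0,0]
    - [0,0,0]
    - [0,0,0]
    - [0,0,0]
  rot:
    - [0,0,0]
    - [0,0,0]
    - [0,0,0]
    - [0,0,0]
    - [0,0,0]
    - [0,0,0]
  grip: 0

```text
time: 15.9
ee_pos: [0.4871, 0.1892, 0.006]
eef_rot: [0.999, 0.045, 0.0, 0.0]
ft_force: [-1.0, -0.7, 4.3]
width: 0.0319
grip_force: 15.0
```

Call:
arm_command:
  xyz:
    - [0,0,0.01]
    - [0,0,0.03]
    - [0,0,0.06]
    - [0,0,0.09]
    - [0,0,0.12]
    - [0.024,-0.54,0.12]
    - [0.024,-0.54,0.12]
    - [0.024,-0.54,0.12]
    - [0.024,-0.54,0.12]
    - [0.024,-0.54,0.12]
    - [0.024,-0.54,0.12]
    - [0.024,-0.54,0.12]
    - [0.024,-0.54,0.12]
    - [0.024,-0.54,0.12]
    - [0.024,-0.54,0.12]
    - [0.024,-0.54,0.12]
    - [0.024,-0.54,0.12]
    - [0.024,-0.54,0.12]
    - [0.024,-0.54,0.12]
    - [0.024,-0.54,0.12]
  rot:
    - [0,0,0]
    - [0,0,0]
    - [0,0,0]
    - [0,0,0]
    - [0,0,0]
    - [0,0,0.05]
    - [0,0,0.05]
    - [0,0,0.05]
    - [0,0,0.05]
    - [0,0,0.05]
    - [0,0,0.05]
    - [0,0,0.05]
    - [0,0,0.05]
    - [0,0,0.05]
    - [0,0,0.05]
    - [0,0,0.05]
    - [0,0,0.05]
    - [0,0,0.05]
    - [0,0,0.05]
    - [0,0,0.05]

```text
time: 17.57
ee_pos: [0.5097, -0.3535, 0.1254]
eef_rot: [0.998, 0.068, -0.0, -0.0]
ft_force: [0.2, 0.6, -1.3]
width: 0.0323
grip_force: 15.0
```

Call:
arm_command:
  xyz:
    - [0,0,-0.02]
    - [0,0,-0.045]
    - [0,0,-0.07]
    - [0,0,-0.088]
    - [0,0,-0.1]
    - [0,0,-0.107]
    - [0,0,-0.111]
    - [0,0,-0.113]
    - [0,0,-0.1145]
    - [0,0,-0.1155]
    - [0,0,-0.1165]
    - [0,0,-0.117]
    - [0,0,-0.117]
  rot:
    - [0,0,0]
    - [0,0,0]
    - [0,0,0]
    - [0,0,0]
    - [0,0,0]
    - [0,0,0]
    - [0,0,0]
    - [0,0,0]
    - [0,0,0]
    - [0,0,0]
    - [0,0,0]
    - [0,0,0]
    - [0,0,0]

```text
time: 18.65
ee_pos: [0.5114, -0.3511, 0.01]
eef_rot: [0.998, 0.07, 0.001, 0.0]
ft_force: [-2.5, 2.0, 6.0]
width: 0.0317
grip_force: 15.0
```

Call:
arm_command:
  xyz:
    - [0,0,0]
    - [0,0,0]
    - [0,0,0]
    - [0,0,0.02]
    - [0,0,0.05]
    - [0,0,0.08]
    - [0,0,0.09]
    - [-0.036,0.142,0.09]
    - [-0.036,0.142,0.09]
    - [-0.036,0.142,0.09]
    - [-0.036,0.142,0.09]
    - [-0.036,0.142,0.09]
    - [-0.036,0.142,0.09]
    - [-0.036,0.142,0.09]
    - [-0.036,0.142,0.09]
    - [-0.036,0.142,0.09]
    - [-0.036,0.142,0.09]
    - [-0.036,0.142,0.09]
    - [-0.036,0.142,0.09]
    - [-0.036,0.142,0.09]
  rot:
    - [0,0,0]
    - [0,0,0]
    - [0,0,0]
    - [0,0,0]
    - [0,0,0]
    - [0,0,0]
    - [0,0,0.125]
    - [0,0,0.25]
    - [0,0,0.375]
    - [0,0,0.5]
    - [0,0,0.62]
    - [0,0,0.74]
    - [0,0,0.86]
    - [0,0,0.98]
    - [0,0,1.1]
    - [0,0,1.22]
    - [0,0,1.34]
    - [0,0,1.46]
    - [0,0,1.58]
    - [0,0,1.7]
  grip: 0.5

```text
time: 20.32
ee_pos: [0.4749, -0.2089, 0.0987]
eef_rot: [0.603, 0.798, 0.0, 0.0]
ft_force: [-0.1, 0.8, 0.7]
width: 0.0435
grip_force: 0.0
```

Call:
arm_command:
  xyz:
    - [0,0,0]
    - [0,0,0]
    - [0,0,0]
    - [0,0,0]
    - [0,0,0]
    - [0,0,0]
    - [0,0,0]
    - [0,0,0]
  rot:
    - [0,0,0.12]
    - [0,0,0.24]
    - [0,0,0.36]
    - [0,0,0.48]
    - [0,0,0.53]
    - [0,0,0.53]
    - [0,0,0.53]
    - [0,0,0.53]

```text
time: 20.98
ee_pos: [0.4749, -0.2089, 0.0986]
eef_rot: [0.377, 0.926, 0.0, 0.0]
ft_force: [-0.2, -0.2, 0.7]
width: 0.0434
grip_force: 0.0
```

Run:
```python
from h import *
im=save("top","t2.png")
for d in r.spot_point("barrel_b_mid","top"): print(round(d["conf"],2),world("top",d["at"]))
print(r.read_state()["ee_pos"],r.read_state()["joint_positions"])
```

```text
0.81 [0.46424961 0.05688511 0.01339659]
[ 0.4748918  -0.20887752  0.09860973] [ 0.93276659  0.28235109 -0.68472609  1.8572259   0.20205412  1.07189953
  0.96864119]
```

View pics/t2.png

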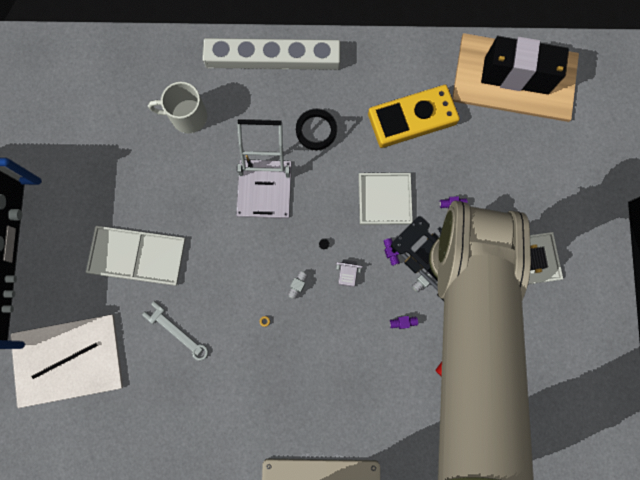

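The picture shows the clamp still open (260,140) and an attenuator in the long tray (540,258). The gripper is over barrel B (425,280), so I descend on it.

Call:
arm_command:
  xyz:
    - [0,0,-0.02]
    - [0,0,-0.045]
    - [0,0,-0.065]
    - [0,0,-0.08]
    - [0,0,-0.088]
    - [0,0,-0.093]
    - [0,0,-0.095]
    - [0,0,-0.095]
    - [0,0,-0.095]
  rot:
    - [0,0,0]
    - [0,0,0]
    - [0,0,0]
    - [0,0,0]
    - [0,0,0]
    - [0,0,0]
    - [0,0,0]
    - [0,0,0]
    - [0,0,0]

```text
time: 21.83
ee_pos: [0.4754, -0.2091, 0.0043]
eef_rot: [0.376, 0.927, -0.0, 0.001]
ft_force: [0.2, 0.3, 0.3]
width: 0.0433
grip_force: 0.0
```

Call:
arm_command:
  xyz:
    - [0,0,0]
    - [0,0,0]
    - [0,0,0]
    - [0,0,0]
    - [0,0,0]
    - [0,0,0]
    - [0,0,0]
  rot:
    - [0,0,0]
    - [0,0,0]
    - [0,0,0]
    - [0,0,0]
    - [0,0,0]
    - [0,0,0]
    - [0,0,0]
  grip: 0

```text
time: 22.42
ee_pos: [0.475, -0.209, 0.0038]
eef_rot: [0.376, 0.927, -0.0, 0.0]
ft_force: [-1.5, -0.6, 4.4]
width: 0.0241
grip_force: 14.9
```

Call:
arm_command:
  xyz:
    - [0,0,0.01]
    - [0,0,0.03]
    - [0,0,0.06]
    - [0,0,0.09]
    - [0,0,0.12]
    - [0.049,0.643,0.12]
    - [0.049,0.643,0.12]
    - [0.049,0.643,0.12]
    - [0.049,0.643,0.12]
    - [0.049,0.643,0.12]
    - [0.049,0.643,0.12]
    - [0.049,0.643,0.12]
    - [0.049,0.643,0.12]
    - [0.049,0.643,0.12]
    - [0.049,0.643,0.12]
    - [0.049,0.643,0.12]
    - [0.049,0.643,0.12]
    - [0.049,0.643,0.12]
    - [0.049,0.643,0.12]
    - [0.049,0.643,0.12]
  rot:
    - [0,0,0]
    - [0,0,0]
    - [0,0,0]
    - [0,0,0]
    - [0,0,0]
    - [0,0,0.05]
    - [0,0,0.1]
    - [0,0,0.15]
    - [0,0,0.2]
    - [0,0,0.25]
    - [0,0,0.3]
    - [0,0,0.35]
    - [0,0,0.4]
    - [0,0,0.45]
    - [0,0,0.5]
    - [0,0,0.55]
    - [0,0,0.6]
    - [0,0,0.65]
    - [0,0,0.68]
    - [0,0,0.68]

```text
time: 24.08
ee_pos: [0.5222, 0.4159, 0.1236]
eef_rot: [0.045, 0.999, -0.0, -0.0]
ft_force: [0.9, 0.4, -0.3]
width: 0.0238
grip_force: 14.9
```

Call:
arm_command:
  xyz:
    - [0,0,0]
    - [0,0,0]
    - [0,0,0]
  rot:
    - [0,0,0]
    - [0,0,0]
    - [0,0,0]

```text
time: 24.33
ee_pos: [0.5222, 0.4142, 0.1235]
eef_rot: [0.045, 0.999, -0.0, -0.0]
ft_force: [0.5, -0.6, -1.5]
width: 0.024
grip_force: 15.0
```

Call:
arm_command:
  xyz:
    - [0.002,0.01,0]
    - [0.002,0.02,-0.01]
    - [0.002,0.02,-0.03]
    - [0.002,0.02,-0.06]
    - [0.002,0.02,-0.08]
    - [0.002,0.02,-0.095]
    - [0.002,0.02,-0.105]
    - [0.002,0.02,-0.11]
    - [0.002,0.02,-0.1125]
    - [0.002,0.02,-0.114]
    - [0.002,0.02,-0.1155]
    - [0.002,0.02,-0.1165]
    - [0.002,0.02,-0.1165]
  rot:
    - [0,0,0]
    - [0,0,0]
    - [0,0,0]
    - [0,0,0]
    - [0,0,0]
    - [0,0,0]
    - [0,0,0]
    - [0,0,0]
    - [0,0,0]
    - [0,0,0]
    - [0,0,0]
    - [0,0,0]
    - [0,0,0]

```text
time: 25.42
ee_pos: [0.5248, 0.4348, 0.008]
eef_rot: [0.045, 0.999, 0.001, 0.001]
ft_force: [1.1, -0.7, 1.3]
width: 0.0238
grip_force: 15.0
```

Call:
arm_command:
  xyz:
    - [0,0,-0.0005]
    - [0,0,-0.001]
    - [0,0,-0.001]
  rot:
    - [0,0,0]
    - [0,0,0]
    - [0,0,0]

```text
time: 25.67
ee_pos: [0.5248, 0.4348, 0.0079]
eef_rot: [0.046, 0.999, 0.0, 0.001]
ft_force: [-2.0, -2.8, 10.3]
width: 0.0244
grip_force: 15.0
```

Call:
arm_command:
  xyz:
    - [0,0,0]
    - [0,0,0]
    - [0,0,0]
    - [0,0,0.02]
    - [0,0,0.05]
    - [0,0,0.085]
    - [0,0,0.1]
    - [-0.0625,-0.3805,0.1]
    - [-0.0625,-0.3805,0.1]
    - [-0.0625,-0.3805,0.1]
    - [-0.0625,-0.3805,0.1]
    - [-0.0625,-0.3805,0.1]
    - [-0.0625,-0.3805,0.1]
    - [-0.0625,-0.3805,0.1]
    - [-0.0625,-0.3805,0.1]
    - [-0.0625,-0.3805,0.1]
    - [-0.0625,-0.3805,0.1]
    - [-0.0625,-0.3805,0.1]
    - [-0.0625,-0.3805,0.1]
    - [-0.0625,-0.3805,0.1]
  rot:
    - [0,0,0]
    - [0,0,0]
    - [0,0,0]
    - [0,0,0]
    - [0,0,0]
    - [0,0,0]
    - [0,0,0]
    - [0,0,-0.315]
    - [0,0,-0.315]
    - [0,0,-0.315]
    - [0,0,-0.315]
    - [0,0,-0.315]
    - [0,0,-0.315]
    - [0,0,-0.315]
    - [0,0,-0.315]
    - [0,0,-0.315]
    - [0,0,-0.315]
    - [0,0,-0.315]
    - [0,0,-0.315]
    - [0,0,-0.315]
  grip: 0.5

```text
time: 27.33
ee_pos: [0.462, 0.055, 0.1062]
eef_rot: [0.201, 0.98, 0.0, 0.0]
ft_force: [0.2, 1.2, 1.0]
width: 0.0437
grip_force: 0.0
```

Call:
arm_command:
  xyz:
    - [0,0,-0.02]
    - [0,0,-0.045]
    - [0,0,-0.068]
    - [0,0,-0.084]
    - [0,0,-0.094]
    - [0,0,-0.1]
    - [0,0,-0.103]
    - [0,0,-0.103]
    - [0,0,-0.103]
  rot:
    - [0,0,0]
    - [0,0,0]
    - [0,0,0]
    - [0,0,0]
    - [0,0,0]
    - [0,0,0]
    - [0,0,0]
    - [0,0,0]
    - [0,0,0]

```text
time: 28.08
ee_pos: [0.4624, 0.0542, 0.0038]
eef_rot: [0.201, 0.98, 0.0, 0.001]
ft_force: [0.3, -0.3, -0.2]
width: 0.0432
grip_force: 0.0
```

Call:
arm_command:
  xyz:
    - [0,0,0]
    - [0,0,0]
    - [0,0,0]
    - [0,0,0]
    - [0,0,0]
    - [0,0,0]
    - [0,0,0]
  rot:
    - [0,0,0]
    - [0,0,0]
    - [0,0,0]
    - [0,0,0]
    - [0,0,0]
    - [0,0,0]
    - [0,0,0]
  grip: 0

```text
time: 28.67
ee_pos: [0.4621, 0.0537, 0.0034]
eef_rot: [0.202, 0.979, -0.0, 0.0]
ft_force: [-1.6, -1.2, 6.1]
width: 0.0241
grip_force: 15.0
```

Call:
arm_command:
  xyz:
    - [0,0,0.01]
    - [0,0,0.03]
    - [0,0,0.06]
    - [0,0,0.09]
    - [0,0,0.12]
    - [0.054,0.288,0.12]
    - [0.054,0.288,0.12]
    - [0.054,0.288,0.12]
    - [0.054,0.288,0.12]
    - [0.054,0.288,0.12]
    - [0.054,0.288,0.12]
    - [0.054,0.288,0.12]
    - [0.054,0.288,0.12]
    - [0.054,0.288,0.12]
    - [0.054,0.288,0.12]
    - [0.054,0.288,0.12]
    - [0.054,0.288,0.12]
    - [0.054,0.288,0.12]
  rot:
    - [0,0,0]
    - [0,0,0]
    - [0,0,0]
    - [0,0,0]
    - [0,0,0]
    - [0,0,0.315]
    - [0,0,0.315]
    - [0,0,0.315]
    - [0,0,0.315]
    - [0,0,0.315]
    - [0,0,0.315]
    - [0,0,0.315]
    - [0,0,0.315]
    - [0,0,0.315]
    - [0,0,0.315]
    - [0,0,0.315]
    - [0,0,0.315]
    - [0,0,0.315]

```text
time: 30.17
ee_pos: [0.5165, 0.3403, 0.1234]
eef_rot: [0.046, 0.999, -0.0, 0.0]
ft_force: [0.2, 0.1, -0.0]
width: 0.0239
grip_force: 15.0
```

Call:
arm_command:
  xyz:
    - [0,0,-0.02]
    - [0,0,-0.045]
    - [0,0,-0.07]
    - [0,0,-0.09]
    - [0,0,-0.102]
    - [0,0,-0.108]
    - [0,0,-0.111]
    - [0,0,-0.113]
    - [0,0,-0.115]
    - [0,0,-0.1155]
    - [0,0,-0.116]
    - [0,0,-0.1165]
    - [0,0,-0.117]
    - [0,0,-0.117]
  rot:
    - [0,0,0]
    - [0,0,0]
    - [0,0,0]
    - [0,0,0]
    - [0,0,0]
    - [0,0,0]
    - [0,0,0]
    - [0,0,0]
    - [0,0,0]
    - [0,0,0]
    - [0,0,0]
    - [0,0,0]
    - [0,0,0]
    - [0,0,0]

```text
time: 31.33
ee_pos: [0.5162, 0.3421, 0.0074]
eef_rot: [0.045, 0.999, 0.0, 0.001]
ft_force: [-3.0, -3.9, 8.9]
width: 0.0238
grip_force: 15.0
```

Call:
arm_command:
  xyz:
    - [0,0,0]
    - [0,0,0]
    - [0,0,0]
    - [0,0,0.02]
    - [0,0,0.05]
    - [0,0,0.085]
    - [0,0,0.1]
    - [-0.038,-0.393,0.1]
    - [-0.038,-0.393,0.1]
    - [-0.038,-0.393,0.1]
    - [-0.038,-0.393,0.1]
    - [-0.038,-0.393,0.1]
    - [-0.038,-0.393,0.1]
    - [-0.038,-0.393,0.1]
    - [-0.038,-0.393,0.1]
    - [-0.038,-0.393,0.1]
    - [-0.038,-0.393,0.1]
    - [-0.038,-0.393,0.1]
    - [-0.038,-0.393,0.1]
    - [-0.038,-0.393,0.1]
  rot:
    - [0,0,0]
    - [0,0,0]
    - [0,0,0]
    - [0,0,0]
    - [0,0,0]
    - [0,0,0]
    - [0,0,0]
    - [0,0,0]
    - [0,0,0]
    - [0,0,0]
    - [0,0,0]
    - [0,0,0]
    - [0,0,0]
    - [0,0,0]
    - [0,0,0]
    - [0,0,0]
    - [0,0,0]
    - [0,0,0]
    - [0,0,0]
    - [0,0,0]
  grip: 0.6

```text
time: 33.0
ee_pos: [0.478, -0.0501, 0.1062]
eef_rot: [0.045, 0.999, 0.0, 0.0]
ft_force: [-0.2, 0.6, -0.0]
width: 0.0521
grip_force: 0.0
```

Call:
arm_command:
  xyz:
    - [0,0,-0.02]
    - [0,0,-0.045]
    - [0,0,-0.068]
    - [0,0,-0.084]
    - [0,0,-0.094]
    - [0,0,-0.1]
    - [0,0,-0.1035]
    - [0,0,-0.1035]
    - [0,0,-0.1035]
  rot:
    - [0,0,0]
    - [0,0,0]
    - [0,0,0]
    - [0,0,0]
    - [0,0,0]
    - [0,0,0]
    - [0,0,0]
    - [0,0,0]
    - [0,0,0]

```text
time: 33.75
ee_pos: [0.4784, -0.0509, 0.0033]
eef_rot: [0.045, 0.999, -0.0, 0.0]
ft_force: [0.7, -0.2, -0.1]
width: 0.0524
grip_force: 0.0
```

Call:
arm_command:
  xyz:
    - [0,0,0]
    - [0,0,0]
    - [0,0,0]
    - [0,0,0]
    - [0,0,0]
    - [0,0,0]
    - [0,0,0]
  rot:
    - [0,0,0]
    - [0,0,0]
    - [0,0,0]
    - [0,0,0]
    - [0,0,0]
    - [0,0,0]
    - [0,0,0]
  grip: 0

```text
time: 34.33
ee_pos: [0.4781, -0.0513, 0.0029]
eef_rot: [0.045, 0.999, -0.0, 0.0]
ft_force: [-1.0, -0.5, 5.4]
width: 0.0338
grip_force: 15.0
```

Call:
arm_command:
  xyz:
    - [0,0,0.01]
    - [0,0,0.03]
    - [0,0,0.06]
    - [0,0,0.09]
    - [0,0,0.1]
    - [0.163,-0.079,0.1]
    - [0.163,-0.079,0.1]
    - [0.163,-0.079,0.1]
    - [0.163,-0.079,0.1]
    - [0.163,-0.079,0.1]
    - [0.163,-0.079,0.1]
    - [0.163,-0.079,0.1]
    - [0.163,-0.079,0.1]
    - [0.163,-0.079,0.1]
    - [0.163,-0.079,0.1]
  rot:
    - [0,0,0]
    - [0,0,0]
    - [0,0,0]
    - [0,0,0]
    - [0,0,0]
    - [0,0,0.1]
    - [0,0,0.1]
    - [0,0,0.1]
    - [0,0,0.1]
    - [0,0,0.1]
    - [0,0,0.1]
    - [0,0,0.1]
    - [0,0,0.1]
    - [0,0,0.1]
    - [0,0,0.1]

```text
time: 35.58
ee_pos: [0.6402, -0.1298, 0.103]
eef_rot: [-0.005, 1.0, -0.0, -0.0]
ft_force: [-0.0, -0.7, -0.3]
width: 0.0342
grip_force: 15.0
```

Call:
arm_command:
  xyz:
    - [0,0,-0.02]
    - [0,0,-0.045]
    - [0,0,-0.065]
    - [0,0,-0.078]
    - [0,0,-0.086]
    - [0,0,-0.09]
    - [0,0,-0.0925]
    - [0,0,-0.0945]
    - [0,0,-0.0955]
    - [0,0,-0.096]
    - [0,0,-0.0965]
    - [0,0,-0.097]
    - [0,0,-0.097]
  rot:
    - [0,0,0]
    - [0,0,0]
    - [0,0,0]
    - [0,0,0]
    - [0,0,0]
    - [0,0,0]
    - [0,0,0]
    - [0,0,0]
    - [0,0,0]
    - [0,0,0]
    - [0,0,0]
    - [0,0,0]
    - [0,0,0]

```text
time: 36.67
ee_pos: [0.6413, -0.1302, 0.007]
eef_rot: [-0.005, 1.0, -0.0, 0.0]
ft_force: [-4.0, -0.6, 8.0]
width: 0.0337
grip_force: 15.0
```

Contact is felt. I release, rise, and clear the view.

Call:
arm_command:
  xyz:
    - [0,0,0]
    - [0,0,0]
    - [0,0,0]
    - [0,0,0.02]
    - [0,0,0.05]
    - [0,0,0.09]
    - [0,0,0.13]
    - [0,0,0.17]
    - [-0.24,0.13,0.2]
    - [-0.24,0.13,0.2]
    - [-0.24,0.13,0.2]
    - [-0.24,0.13,0.2]
    - [-0.24,0.13,0.2]
    - [-0.24,0.13,0.2]
    - [-0.24,0.13,0.2]
    - [-0.24,0.13,0.2]
    - [-0.24,0.13,0.2]
    - [-0.24,0.13,0.2]
  rot:
    - [0,0,0]
    - [0,0,0]
    - [0,0,0]
    - [0,0,0]
    - [0,0,0]
    - [0,0,0]
    - [0,0,0]
    - [0,0,0]
    - [0,0,0]
    - [0,0,0]
    - [0,0,0]
    - [0,0,0]
    - [0,0,0]
    - [0,0,0]
    - [0,0,0]
    - [0,0,0]
    - [0,0,0]
    - [0,0,0]
  grip: 0.6

```text
time: 38.17
ee_pos: [0.4013, -0.0008, 0.2058]
eef_rot: [-0.004, 1.0, -0.001, 0.0]
ft_force: [0.0, -0.6, 1.0]
width: 0.0523
grip_force: 0.0
```

Run:
```python
from h import *
im=save("top","t3.png")
im=im[140:300,70:590]; cv2.imwrite("pics/t3c.png",cv2.resize(im[:,:,::-1],None,fx=1.53,fy=1.53,interpolation=cv2.INTER_CUBIC))
save("scene","s3.png")
```

```text
(no output)
```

View pics/t3c.png

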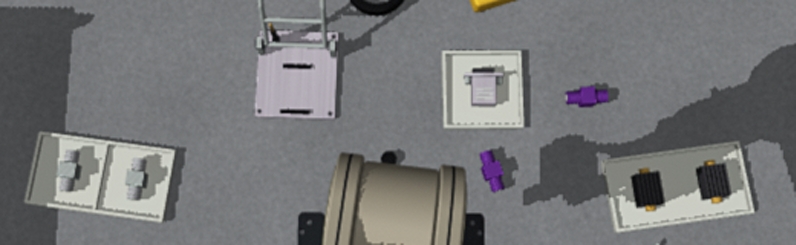

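View pics/s3.png

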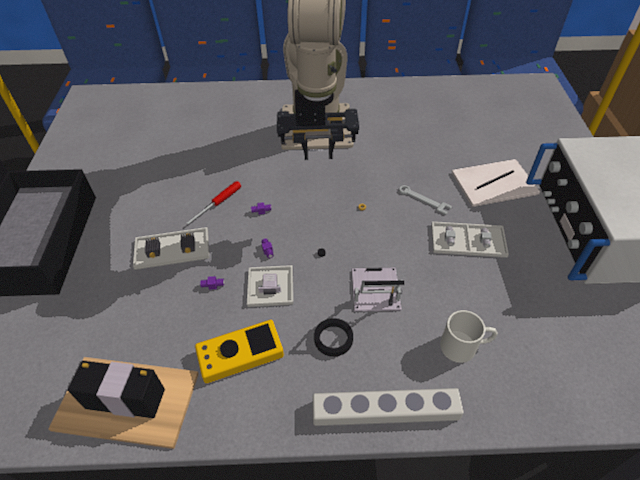

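Both views agree. In the scene view, the attenuators are in the long tray (152,248; 188,243), the barrels are one per bay (450,237; 485,237), and the plug is in the square tray (269,284). The clamp is open (383,283) and the arm is clear of everything, so I hand in.

```bash
python3 -c "
from bench import r
print(r.close_job())"
```

```text
the job is handed in; nothing more can be done
None
```

The job is handed in at about 38 s: the clamp stays open, both attenuators lie in the long tray, one barrel is in each bay of the divided tray, and the plug is in the square tray.

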